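Swing the bench magnifier over the walnut mitre and lock it

TASK

Set up the swing-arm magnifier to inspect the mitre of the dark walnut frame corner: with one closed fingertip gently push the magnifier's arm round until its lens is centred over the walnut corner's mitre joint, and only then push the red-tipped clamp lever on top of the column clockwise (seen from above) as far as it goes, so that the lens is locked there. Only push: do not pinch or lift anything, and leave both frame corners and everything else on the table where they are.

Things in the scene. Friction and masses are not known exactly. Their poses are not given: they have to be found in the camera images.
- pivot (a point): Centre line of the magnifier's upright column, at the height of the swing arm (150 mm above the table). The stand is fixed to the table: round dark base 128 mm across, chrome column. x, y axes turn with the stand; its -x axis points roughly at the robot. The arm turns about the vertical through this point.
- lens_centre (a point): Centre of the magnifier's round glass lens, 240 mm from the column axis and 150 mm above the table. The lens lies level in a chrome ring, 102 mm across outside and 9 mm thick. A level chrome rod 10 mm thick (its centre 150 mm above the table) joins the ring to a hub 32 mm across (132 to 168 mm above the table) on the column; a collar 16 mm thick covers the rod from 174 mm out to the ring, so from 16 to 174 mm from the axis the plain rod is free to push on from either side.
- lens_arm (a joint): Angle of the swing arm about the column: 0 when it points along the stand's -x axis (roughly at the robot), growing counter-clockwise seen from above; range -1.25 to 1.25 rad. It is held by friction only: about 1.5 N at 150 mm from the axis moves it, and it stays where it is left.
- clamp_lever (a joint): Angle of the clamp lever, 0 = fully loose, growing as it turns clockwise seen from above, 1.4 rad = hard stop (tight). It starts loose, between 0 and 0.35. Turns about the column axis; friction only (about 2 N at 50 mm), stays where it is left, does not drag the swing arm along.
- lever_ball (a point): Centre of the red ball (18 mm across) at the end of the clamp lever: 65 mm from the column axis, 192 mm above the table. The lever is a chrome rod 9 mm thick rising slightly from a dark nut (28 mm across, 170 to 192 mm above the table) on top of the column: rod centre 180 mm high near the nut, 192 mm at the ball. It lies clear above the swing arm.
- walnut_mitre (a point): Middle of the mitre joint of the dark walnut frame corner, 20 mm above the table. The corner is a loose L-shaped piece of picture-frame moulding, legs 85 mm long, 28 mm wide, 20 mm tall (14 mm at the inner lip), lying on one of two grey felt pads 3 mm thick at the sweep of the lens. Its two legs run along its +x and +y axes; a thin pale line marks the joint.
- maple_mitre (a point): The same point of the pale maple frame corner, of the same size, on the other pad. Not to be inspected.
- jade_bowl: Jade green ceramic bowl, 110 mm across the rim, 50 mm tall, loose; origin at the centre of its underside.
- piece_box: Closed rosewood box for puzzle pieces, 116 x 156 x 68 mm, loose; origin at the centre of its underside.
- glue_bottle: Yellow glue bottle with orange cap, 52 mm thick, 135 mm tall, loose; origin at the centre of its underside.
- try_square: Small try square lying flat: rosewood stock 18 x 100 x 16 mm along its y, steel blade reaching 137 mm along its +x, loose; origin under the middle of the stock.
- glue_brush: Glue brush 170 mm long lying flat along its x axis, loose.

How it is judged:
On the way, in this order (a step that is already met when the one before it is completed fails the run):
1. the lens is at rest over the walnut mitre while the clamp lever is still loose (horizontal distance between lens_centre and walnut_mitre below 0.018 m and velocity of joint lens_arm between -0.05 and 0.05 rad/s and value of joint clamp_lever below 0.6 rad), for 0.3 s.
2. the clamp lever is tight with the lens over the walnut mitre (horizontal distance between lens_centre and walnut_mitre below 0.018 m and value of joint clamp_lever above 1.2 rad), for 0.2 s.
At the end, for the whole second after the job is handed in: The lens centre is within 18 mm, seen from above, of the middle of the walnut mitre and at rest; the clamp lever stands at 1.2 rad or more of its 1.4; both corners and all loose things are within 15 mm of where they began (all of step 2 and velocity of joint lens_arm between -0.05 and 0.05 rad/s and distance of each of walnut_mitre, maple_mitre, jade_bowl, piece_box, glue_bottle, try_square, glue_brush from where it was at the start of the episode below 0.015 m); the robot touches nothing.
It fails at once if a frame corner was moved or lifted (15 mm) (distance of any of walnut_mitre, maple_mitre from where it was at the start of the episode above 0.015 m).
It fails at once if another loose thing on the table was moved or lifted (15 mm) (distance of any of jade_bowl, piece_box, glue_bottle, try_square, glue_brush from where it was at the start of the episode above 0.015 m).
It fails at once if the fingers pressed or pinched something with more than 35 N (contact force between the fingers and anything else above 35 N).
It also fails if it takes over 61 s, if anything falls off the work surface, if the arm or the gripper's body presses on something with over 40 N, if the wrist force passes 120 N, or if a joint passes its speed limit or range.

ROBOT

A 7-joint arm with a two-finger parallel gripper is mounted at the origin on the work surface. World frame = base frame: x ahead of the robot, y to its left, z up, the work surface at z = 0. Lengths are in m, angles in rad, forces in N, time in s.
With the tool pointing down it reaches from about 0.375 to 0.925 m from the base axis. Payload 3.1 kg.
Tool frame: the origin (TCP) lies on the centre line of the jaws, within the pads' length; the fingertips stand 14 mm ahead of it and the grasp point (between the pads) lies 5 mm behind it; z points along the fingers, y is the line along which they close (so a half turn about z gives the same grasp; the last joint's range is limited). The gripper opens to 85 mm and grips with 20 to 120 N. Pads are 22 mm wide; open, the fingers measure 114 mm over their backs; the gripper's body (76 mm by 85 mm) begins 54 mm behind the grasp point. The pads swing forward as they close: fully open they stand 13 mm farther back than shut.
Start: joints at [1.22, 0.383, 0.044, 1.598, -0.018, 1.161, -0.05], TCP at [0.163, -0.629, 0.206] pointing down, gripper open.
Joint ranges: [-2.61, 2.61], [-0.41, 2.15], [-1.48, 1.57], [0, 2.5], [-1.57, 4.71], [0.05, 1.97], [-2.85, 2.85]. Speed limits (rad/s): [2.79, 2.79, 3.14, 3.14, 3.14, 3.14, 3.14].

INTERFACE

Orientations are given as a rotation vector (axis times angle).
In Python, from cell import bot gives the robot as it stands.
- The arm moves only by the tool play_rows, never from a script. Its argument "deltas" is a list of rows, each an object of numbers: "dx", "dy", "dz": the shift along the tool's x, y, z in cm; "turn": the turn about the tool's z in rad. A call has 1 to 10 rows; each row is the pose to reach, as a shift and turn from the pose commanded when the call began, along the tool's axes at that moment; what a row does not reach only later rows make up. A row lasts 1/10 s, in which the tool goes at most 50 mm and 8.59 degrees, less where a joint would pass 70% of its speed; a pose out of reach is approached as far as the arm can. A call with a gripper value outside its range is refused whole. "fingers" is the opening, from 0 (shut) to 1 (fully open), set as the call begins (left out, the last holds). The fingers move at their own pace and stop on an object; "grip_force" is the grip in N (left out, the last holds). Time passes only in rows, so rows that repeat a pose let the fingers close. It gives the time, the measured TCP pose, the force, the opening and the grip force at its end, in the units of the state.
- bot.get_obs(): the state, without advancing time (a new reading comes with each control period).
- bot.read_camera(name): name is "scene" or "side" or "wrist"; returns (picture, depth): 480x640x3 uint8, red, green, blue; 480x640 float32, m along the optical axis (not along the pixel's ray), 0 where there is no reading.
- bot.get_calibration(name): a dict with "fx", "fy", "cx", "cy" (pixels), "k1" (the pictures are not rectified: a ray, as slopes to the right and down, at radius r is drawn at 1 + k1 r^2 times it, then the intrinsics apply), "R" (3x3) and "t" (3): a world point X has camera coordinates R X + t. Camera axes: x right, y down, z forward; pixel columns grow to the right and rows downward; lengths in m; the calibration is good to about 2 mm. A picture is of the moment at which its call begins: read the wrist's pose just before it. get_calibration takes no time and is no camera call; for the wrist camera it gives the pose at the moment of the call.
- bot.job_done(): hands the job in; it is judged then, once.
The state is a dict: "time_s": time; "q": joint angles; "qvel": joint speeds; "joint_torque": joint torques, N m; "tool_pos": TCP position; "tcp_rot": TCP orientation; "wrist_force": force on the tool from outside, world axes, zero at the start; "wrist_torque": the same for the moment, N m; "width": opening from 0.0 (shut) to 1.0 (fully open); "gripper_force": force on a finger pad.
Only numpy, scipy, OpenCV 4.12 (cv2) and the standard library are available. Lean on these libraries where they do the work, as an engineer would, in place of code of your own. Each camera call takes 0.05 s, during which the arm holds its last target. There are 200 camera calls.

## Working session

There is one attempt and no reset: what is moved stays moved. The work goes in short steps, Python scripts to look and compute and a tool call to move; the robot and the scene stay as the last step left them, time stands still between calls to the robot, and variables do not carry over. Pictures are saved under pics/ and viewed, at most 10 in all, crops included, and the job is handed in when it is done.

Besides the shell and the picture viewer there is one more tool, called after "Call:" by a JSON object that holds its "op" and its "data". play_rows: Moves the arm, as the interface text tells. Its arguments: {"type":"object","properties":{"deltas":{"type":"array"},"fingers":{"type":"number"},"grip_force":{"type":"number"}},"required":["deltas"]}

```bash
mkdir -p pics; cat > h.py <<'E'
import numpy as np, cv2
from cell import bot
def snap(n):
    im,d=bot.read_camera(n); c=bot.get_calibration(n); return im,d,c
def rays(c,uv):
    K=np.array([[c['fx'],0,c['cx']],[0,c['fy'],c['cy']],[0,0,1.]])
    return cv2.undistortPoints(np.array(uv,float).reshape(-1,1,2),K,np.array([c['k1'],0,0,0,0.]))[:,0]
def at_z(c,uv,z):
    r=rays(c,uv); R=np.array(c['R']);t=np.array(c['t']); o=-R.T@t
    d=np.c_[r,np.ones(len(r))]@R
    z=np.broadcast_to(z,len(r))
    return o+d*((z-o[2])/d[:,2])[:,None]
def at_depth(c,uv,dep):
    r=rays(c,uv);R=np.array(c['R']);t=np.array(c['t'])
    return (np.c_[r,np.ones(len(r))]*np.array(dep)[:,None]-t)@R
def proj(c,X):
    p=np.atleast_2d(X)@np.array(c['R']).T+c['t']; s=p[:,:2]/p[:,2:]
    s=s*(1+c['k1']*(s**2).sum(1))[:,None]
    return s*[c['fx'],c['fy']]+[c['cx'],c['cy']]
E
python3 - <<'E'
from h import *
o=bot.get_obs(); print(o['time_s'],o['tool_pos'],o['tcp_rot'],o['width'])
for n in ('scene','side'):
    im,d,c=snap(n); cv2.imwrite(f'pics/{n}0.png',im[...,::-1]); np.savez(f'{n}0.npz',im=im,d=d)
    R=np.array(c['R']); print(n,-R.T@c['t'],R[2])
E
```

```text
0.0 [ 0.16232441 -0.62835859  0.20465871] [-3.11391506e+00 -3.95892095e-01  6.98983880e-04] 0.99750222648022
scene [ 1.32055175 -0.05843897  1.45808624] [-0.49840567  0.02634867 -0.86654344]
side [0.41555606 0.90640892 1.17285024] [ 0.09698576 -0.66829725 -0.73754495]
```

View pics/scene0.png

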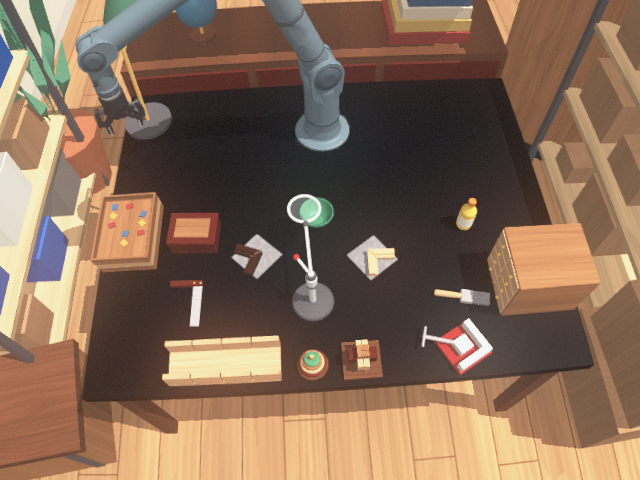

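View pics/side0.png

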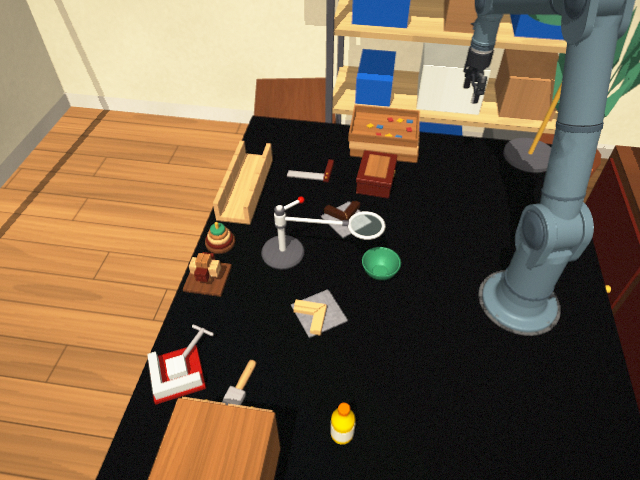

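The scene view shows the pivot near (311,280), the lens at (304,208), the red ball at (296,257), and the walnut corner near (250,258). I'll crop in on these.

```bash
python3 - <<'E'
from h import *
a=np.load('scene0.npz')['im'][190:330,220:350]; b=np.load('side0.npz')['im'][180:280,250:400]
A=cv2.resize(a,None,fx=4,fy=4,interpolation=cv2.INTER_CUBIC);B=cv2.resize(b,(780,520),interpolation=cv2.INTER_CUBIC)
cv2.imwrite('pics/ca.png',A[...,::-1]);cv2.imwrite('pics/cb.png',B[...,::-1])
E
```

```text
(no output)
```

View pics/ca.png

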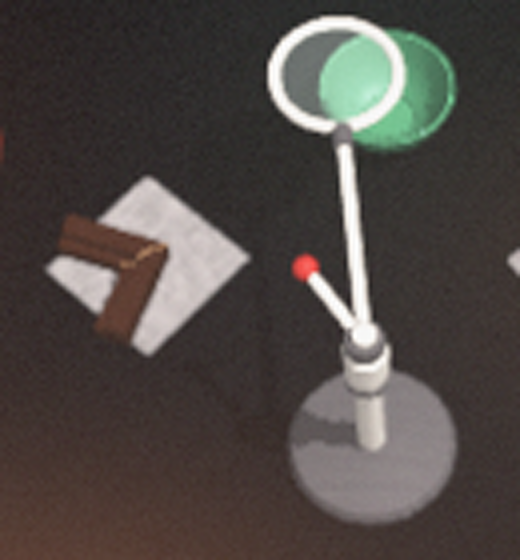

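View pics/cb.png

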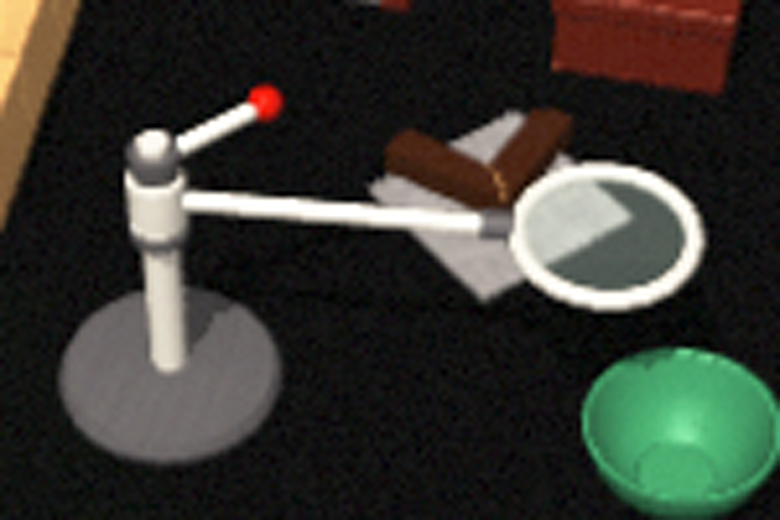

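```bash
cat > fit.py <<'E'
from h import *
from scipy.optimize import least_squares
c1=bot.get_calibration('scene');c2=bot.get_calibration('side')
A=lambda p:[220+p[0]/4-.4,190+p[1]/4-.4]; B=lambda p:[250+p[0]/5.2-.4,180+p[1]/5.2-.4]
def pts(p):
    x,y,a,l=p
    return np.array([[x+.24*np.cos(a),y+.24*np.sin(a),.15],[x+.065*np.cos(l),y+.065*np.sin(l),.192],[x,y,.168]])
if __name__=='__main__':
    u1=np.array([A((337,75)),A((306,266)),A((364,358))]);u2=np.array([B((607,236)),B((265,103)),B((154,184))])
    f=lambda p:np.r_[(proj(c1,pts(p))-u1).ravel(),(proj(c2,pts(p))-u2).ravel()]
    s=least_squares(f,[.75,0,3,-2],loss='soft_l1');print(s.x,f(s.x).round(1),pts(s.x))
    print('base',at_z(c1,[A((373,446))],.01),at_z(c2,[B((170,375))],.01))
    m=at_z(c1,[A((143,256))],.02)[0];m2=at_z(c2,[B((500,185))],.02)[0];print('mitre',m,m2)
    for q in(m,m2): d=q[:2]-s.x[:2];print(np.hypot(*d),np.arctan2(d[1],d[0])%6.283)
    print('bowl',at_z(c1,[A((390,90))],.05)); print('box',at_z(c1,[(193,222)],.068))
E
python3 fit.py
```

```text
[ 0.68400564 -0.06933667  3.18240229 -2.53816621] [ 0.2  0.2  0.3  0.8  0.4 -1.7 -0.4 -0.2  0.2  0.1  0.2 -2.2] [[ 0.44420546 -0.07912827  0.15      ]
 [ 0.63048489 -0.10622204  0.192     ]
 [ 0.68400564 -0.06933667  0.168     ]]
base [[ 0.68572209 -0.06898886  0.01      ]] [[ 0.68346428 -0.06379574  0.01      ]]
mitre [ 0.51635778 -0.24130066  0.02      ] [ 0.51498593 -0.23591636  0.02      ]
0.24016123181971763 3.939513824068231
0.23731087564504807 3.9195349803073407
bowl [[ 0.39380048 -0.03930868  0.05      ]]
box [[ 0.4152827 -0.4350409  0.068    ]]
```

Pivot is at (0.684,-0.069). The arm is at 3.18 rad and its target is about 3.93 (counter-clockwise). The lever is at about 3.745 and turns clockwise. I'll approach from the +y side of the rod.

```bash
cat > go.py <<'E'
from h import *
import sys
from scipy.spatial.transform import Rotation as Ro
def show(targets,o=None):  # world targets (x,y,z,yaw of tool y-axis)
    o=o or bot.get_obs(); M=Ro.from_rotvec(o['tcp_rot']).as_matrix(); p=np.array(o['tool_pos'])
    ya=np.arctan2(M[1,1],M[0,1])
    print('t',o['time_s'],'p',p.round(4),'yaw',round(ya%6.2832,3),'F',np.round(o['wrist_force'],1),'w',round(o['width'],2))
    for T in targets:
        d=M.T@(np.array(T[:3])-p)*100; tr=(ya-T[3]+np.pi)%(2*np.pi)-np.pi
        print('dx %.1f dy %.1f dz %.1f turn %.2f'%(*d,tr))
if __name__=='__main__': show(eval(sys.argv[1]))
E
python3 go.py "[(.163,-.629,.28,4.965),(.545,-.03,.28,4.753)]"
```

```text
t 0.1 p [ 0.1624 -0.6284  0.2047] yaw 4.965 F [-0.   0.6  0.3] w 1.0
dx 0.0 dy 0.1 dz -7.5 turn 0.00
dx 52.0 dy -48.4 dz -7.4 turn 0.21
```

Call:
{"op": "play_rows", "data": {"deltas": [{"dz":-4},{"dz":-7.5},{"dx":3,"dy":-3,"dz":-7.5},{"dx":6,"dy":-5.5,"dz":-7.5},{"dx":9,"dy":-8.5,"dz":-7.5},{"dx":12,"dy":-11,"dz":-7.5},{"dx":15,"dy":-14,"dz":-7.5},{"dx":18,"dy":-17,"dz":-7.5},{"dx":21,"dy":-19.5,"dz":-7.5},{"dx":24,"dy":-22.3,"dz":-7.5}], "fingers": 0, "grip_force": 20}}

```text
validation failed for argument at $.de...
```

Call:
{"op": "play_rows", "data": {"deltas": [{"dx":3,"dy":-3},{"dx":6,"dy":-5.5},{"dx":9,"dy":-8.5},{"dx":12,"dy":-11},{"dx":15,"dy":-14},{"dx":18,"dy":-17},{"dx":21,"dy":-19.5,"turn":0.1},{"dx":24,"dy":-22.5,"turn":0.21},{"dx":27,"dy":-25.2,"turn":0.21},{"dx":28,"dy":-26.1,"turn":0.21}]}}

```text
validation failed for argument at $.de...
```

```bash
python3 go.py "[(.545,-.03,.28,4.753),(.545,-.03,.15,4.753)]"
```

```text
t 0.1 p [ 0.1624 -0.6284  0.2047] yaw 4.965 F [-0.   0.6  0.3] w 1.0
dx 52.0 dy -48.4 dz -7.4 turn 0.21
dx 52.0 dy -48.3 dz 5.6 turn 0.21
```

Rows seem to need all four keys.

Call:
{"op": "play_rows", "data": {"deltas": [{"dx":0,"dy":0,"dz":-4,"turn":0},{"dx":0,"dy":0,"dz":-7.5,"turn":0},{"dx":3,"dy":-3,"dz":-7.5,"turn":0},{"dx":6,"dy":-5.5,"dz":-7.5,"turn":0},{"dx":9,"dy":-8.5,"dz":-7.5,"turn":0},{"dx":12,"dy":-11,"dz":-7.5,"turn":0},{"dx":15,"dy":-14,"dz":-7.5,"turn":0},{"dx":18,"dy":-17,"dz":-7.5,"turn":0},{"dx":21,"dy":-19.5,"dz":-7.5,"turn":0},{"dx":24,"dy":-22.3,"dz":-7.5,"turn":0}], "fingers": 0, "grip_force": 20}}

```text
time_s: 1.1
tool_pos: [0.3395, -0.3518, 0.2806]
tcp_rot: [-3.116, -0.396, 0.001]
wrist_force: [1.4, -0.3, 0.1]
width: 0.001
gripper_force: 0.0
```

Call:
{"op": "play_rows", "data": {"deltas": [{"dx":3,"dy":-3,"dz":0,"turn":0},{"dx":6,"dy":-5.5,"dz":0,"turn":0},{"dx":9,"dy":-8.5,"dz":0,"turn":0},{"dx":12,"dy":-11,"dz":0,"turn":0},{"dx":15,"dy":-14,"dz":0,"turn":0},{"dx":18,"dy":-17,"dz":0,"turn":0},{"dx":21,"dy":-19.5,"dz":0,"turn":0.1},{"dx":24,"dy":-22.5,"dz":0,"turn":0.21},{"dx":27,"dy":-25.2,"dz":0,"turn":0.21},{"dx":28,"dy":-26.1,"dz":0,"turn":0.21}]}}

```text
time_s: 2.1
tool_pos: [0.5461, -0.0247, 0.2808]
tcp_rot: [-3.137, -0.079, -0.001]
wrist_force: [-0.5, -0.1, 0.7]
width: 0.0
gripper_force: 0.0
```

```bash
python3 go.py "[(.545,-.03,.28,4.753),(.545,-.03,.15,4.753)]"
```

```text
t 2.1 p [ 0.5461 -0.0247  0.2808] yaw 4.763 F [-0.5 -0.1  0.7] w 0.0
dx -0.1 dy 0.5 dz 0.1 turn 0.01
dx -0.1 dy 0.6 dz 13.1 turn 0.01
```

Call:
{"op": "play_rows", "data": {"deltas": [{"dx":0,"dy":0,"dz":3,"turn":0},{"dx":0,"dy":0,"dz":6,"turn":0},{"dx":0,"dy":0,"dz":9,"turn":0},{"dx":0,"dy":0,"dz":11,"turn":0},{"dx":0,"dy":0,"dz":12.5,"turn":0},{"dx":0,"dy":0,"dz":13.1,"turn":0},{"dx":0,"dy":0,"dz":13.1,"turn":0},{"dx":0,"dy":0,"dz":13.1,"turn":0}]}}

```text
time_s: 2.9
tool_pos: [0.5459, -0.0308, 0.1511]
tcp_rot: [3.141, 0.067, 0.003]
wrist_force: [1.4, -0.9, 0.5]
width: 0.003
gripper_force: 0.0
```

```bash
python3 - <<'E'
from h import *
from go import show
P=np.array([.684,-.069])
T=[]
for a in np.linspace(3.182,3.90,11):
    q=P+.14*np.array([np.cos(a),np.sin(a)])-.0195*np.array([-np.sin(a),np.cos(a)])
    T.append((*q,.15,a+np.pi/2))
show(T)
im,d,c=snap('side');cv2.imwrite('pics/s1.png',cv2.resize(im[150:280,240:420],(720,520),interpolation=cv2.INTER_CUBIC)[...,::-1])
E
```

```text
t 2.9 p [ 0.5459 -0.0308  0.1511] yaw 4.755 F [ 1.4 -0.9  0.5] w 0.0
dx -0.4 dy 2.4 dz 0.1 turn 0.00
dx -0.5 dy 3.4 dz 0.1 turn -0.07
dx -0.5 dy 4.5 dz 0.1 turn -0.14
dx -0.5 dy 5.5 dz 0.1 turn -0.21
dx -0.3 dy 6.5 dz 0.1 turn -0.28
dx -0.2 dy 7.5 dz 0.1 turn -0.36
dx 0.1 dy 8.5 dz 0.1 turn -0.43
dx 0.4 dy 9.4 dz 0.1 turn -0.50
dx 0.8 dy 10.4 dz 0.1 turn -0.57
dx 1.3 dy 11.3 dz 0.1 turn -0.64
dx 1.8 dy 12.1 dz 0.1 turn -0.72
```

View pics/s1.png

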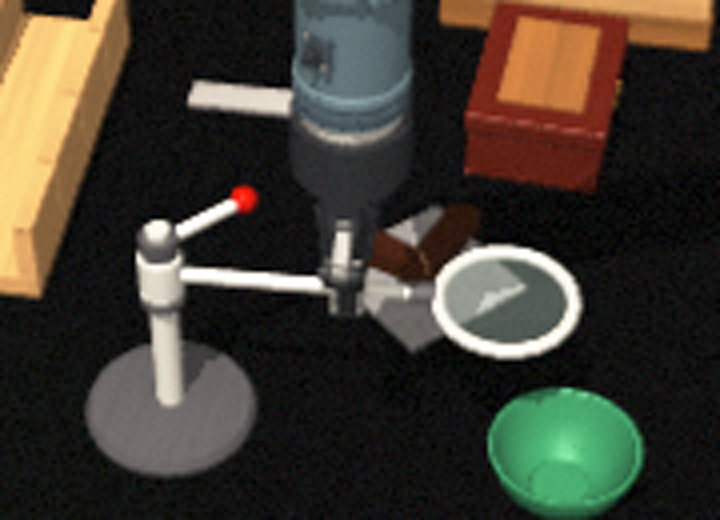

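The closed fingers sit on the +y side of the rod, at crop (345,290), level with it and clear of the lever. Now I'll push slowly along the arc, stopping short of the target.

Call:
{"op": "play_rows", "data": {"deltas": [{"dx":-0.2,"dy":0.8,"dz":0.1,"turn":0},{"dx":-0.4,"dy":1.6,"dz":0.1,"turn":0},{"dx":-0.4,"dy":2.2,"dz":0.1,"turn":0},{"dx":-0.4,"dy":2.7,"dz":0.1,"turn":-0.02},{"dx":-0.5,"dy":3.2,"dz":0.1,"turn":-0.05},{"dx":-0.5,"dy":3.7,"dz":0.1,"turn":-0.09},{"dx":-0.5,"dy":4.2,"dz":0.1,"turn":-0.12},{"dx":-0.5,"dy":4.7,"dz":0.1,"turn":-0.15},{"dx":-0.5,"dy":5.2,"dz":0.1,"turn":-0.19},{"dx":-0.4,"dy":5.7,"dz":0.1,"turn":-0.22}]}}

```text
time_s: 3.95
tool_pos: [0.5434, -0.0885, 0.1491]
tcp_rot: [3.114, 0.414, 0.0]
wrist_force: [-0.7, 1.0, 0.3]
width: -0.004
gripper_force: 0.0
```

```bash
cat > meas.py <<'E'
from h import *
from scipy.optimize import minimize_scalar
P=np.array([.684,-.069])
# arm angle by fitting the bright ring (white) of the lens in the scene camera
def arm(lo=3.1,hi=4.1,name='scene'):
    im,d,c=snap(name); g=cv2.GaussianBlur(im.min(2).astype(np.float32),(3,3),0)
    t=np.linspace(0,2*np.pi,200)
    def s(a):
        X=np.c_[P[0]+.24*np.cos(a)+.048*np.cos(t),P[1]+.24*np.sin(a)+.048*np.sin(t),0*t+.153]
        u=proj(c,X).astype(np.float32); return cv2.remap(g,u[:,:1],u[:,1:],cv2.INTER_LINEAR).mean()
    A=np.arange(lo,hi,.004); S=[s(a) for a in A]; i=int(np.argmax(S))
    return A[i],S[i],im,d,c
if __name__=='__main__':
    for n in('scene','side'):
        a,s,*_=arm(name=n);print(n,round(a,3),round(float(s)))
E
python3 meas.py; python3 - <<'E'
from h import *
from go import show
P=np.array([.684,-.069]);T=[]
for a in np.linspace(3.4,3.92,9):
    q=P+.14*np.array([np.cos(a),np.sin(a)])-.0195*np.array([-np.sin(a),np.cos(a)])
    T.append((*q,.15,a+np.pi/2)); print(round(a,3))
show(T)
E
```

```text
scene 3.192 99
side 3.176 218
3.4
3.465
3.53
3.595
3.66
3.725
3.79
3.855
3.92
t 4.05 p [ 0.5435 -0.0892  0.1491] yaw 4.974 F [-1.   0.3 -0.7] w -0.0
dx 0.1 dy -0.3 dz -0.1 turn 0.00
dx -0.0 dy 0.6 dz -0.1 turn -0.06
dx -0.0 dy 1.5 dz -0.1 turn -0.13
dx -0.0 dy 2.4 dz -0.1 turn -0.19
dx 0.1 dy 3.3 dz -0.1 turn -0.26
dx 0.2 dy 4.3 dz -0.1 turn -0.32
dx 0.4 dy 5.2 dz -0.1 turn -0.39
dx 0.6 dy 6.0 dz -0.1 turn -0.45
dx 1.0 dy 6.9 dz -0.1 turn -0.52
```

```bash
python3 - <<'E'
from h import *
a,d,c=snap('side');b,_,_=snap('scene')
o=np.hstack([cv2.resize(a[150:280,240:420],(400,289)),cv2.resize(b[170:300,220:400],(400,289))])
cv2.imwrite('pics/s2.png',o[...,::-1])
E
```

```text
(no output)
```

View pics/s2.png

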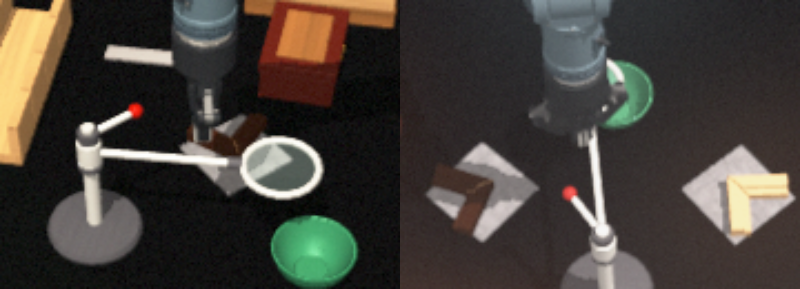

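```bash
python3 - <<'E'
from h import *
for n in('side','scene'):
    im,d,c=snap(n); o=bot.get_obs(); p=o['tool_pos']
    for dz in(.014,0,-.03): print(n,dz,proj(c,p-[0,0,dz]).round(1))
    # points nearby higher than .1
    v,u=np.mgrid[150:300,220:420]; m=d[150:300,220:420]
    X=at_depth(c,np.c_[u.ravel(),v.ravel()],m.ravel())
    k=(m.ravel()>0)&(np.hypot(X[:,0]-p[0],X[:,1]-p[1])<.04)&(X[:,2]>.1)&(X[:,2]<.25)
    Y=X[k]; UV=np.c_[u.ravel(),v.ravel()][k]
    for z in np.arange(.1,.25,.01):
        s=(Y[:,2]>=z)&(Y[:,2]<z+.01)
        if s.any(): print(round(z,2),s.sum(),Y[s].min(0).round(3),Y[s].max(0).round(3),UV[s].mean(0).round(0))
E
```

```text
side 0.014 [[330.7 222.2]]
side 0 [[330.7 218.7]]
side -0.03 [[330.9 211.1]]
0.14 16 [ 0.51  -0.077  0.147] [ 0.58  -0.069  0.15 ] [330. 223.]
0.15 85 [ 0.506 -0.083  0.15 ] [ 0.58  -0.068  0.16 ] [330. 221.]
0.17 5 [ 0.535 -0.089  0.171] [ 0.553 -0.08   0.179] [331. 213.]
0.18 18 [ 0.535 -0.085  0.18 ] [ 0.554 -0.074  0.19 ] [330. 212.]
0.19 19 [ 0.535 -0.084  0.19 ] [ 0.553 -0.072  0.199] [331. 209.]
0.2 7 [ 0.534 -0.081  0.2  ] [ 0.547 -0.073  0.204] [331. 208.]
0.21 2 [ 0.555 -0.091  0.216] [ 0.558 -0.075  0.22 ] [326. 202.]
0.22 13 [ 0.527 -0.076  0.222] [ 0.556 -0.051  0.23 ] [330. 205.]
0.23 8 [ 0.545 -0.075  0.23 ] [ 0.552 -0.07   0.24 ] [328. 200.]
0.24 25 [ 0.527 -0.093  0.24 ] [ 0.564 -0.064  0.25 ] [330. 197.]
scene 0.014 [[302.8 239.7]]
scene 0 [[302.6 237.3]]
scene -0.03 [[302.1 231.9]]
0.14 10 [ 0.509 -0.081  0.141] [ 0.573 -0.07   0.15 ] [307. 236.]
0.15 44 [ 0.514 -0.081  0.15 ] [ 0.582 -0.072  0.159] [307. 240.]
0.16 2 [ 0.555 -0.075  0.161] [ 0.57  -0.073  0.163] [308. 240.]
0.17 2 [ 0.552 -0.094  0.178] [ 0.554 -0.083  0.179] [302. 235.]
0.18 21 [ 0.54  -0.104  0.181] [ 0.558 -0.076  0.19 ] [302. 233.]
0.19 10 [ 0.547 -0.099  0.19 ] [ 0.557 -0.076  0.2  ] [302. 232.]
0.2 16 [ 0.549 -0.101  0.2  ] [ 0.559 -0.078  0.209] [300. 231.]
0.21 27 [ 0.542 -0.106  0.21 ] [ 0.559 -0.069  0.22 ] [302. 228.]
0.22 63 [ 0.526 -0.122  0.22 ] [ 0.565 -0.052  0.23 ] [301. 225.]
0.23 55 [ 0.537 -0.122  0.23 ] [ 0.566 -0.049  0.24 ] [301. 224.]
0.24 41 [ 0.53  -0.126  0.241] [ 0.567 -0.049  0.25 ] [303. 222.]
```

```bash
python3 - <<'E'
from h import *
c=bot.get_calibration('side')
for z in(.135,.15,.165,.177): print(z,proj(c,[.546,-.017,z]),proj(c,[.546,-.031,z]))
a,_,_=snap('wrist');b,_,_=snap('scene'); s,_,_=snap('side')
o=np.hstack([cv2.resize(a,(400,300)),np.vstack([cv2.resize(b[205:250,270:330],(400,300),interpolation=2)])])
o2=np.hstack([cv2.resize(s[180:240,290:370],(400,300),interpolation=2),np.zeros((300,400,3),np.uint8)])
cv2.imwrite('pics/w2.png',np.vstack([o,o2])[...,::-1]);print(bot.get_obs()['tcp_rot'],bot.get_obs()['q'])
E
```

```text
0.135 [[325.96515328 240.62950956]] [[326.7339871 236.8623417]]
0.15 [[326.01602368 236.90295024]] [[326.79062104 233.13089765]]
0.165 [[326.06771497 233.11634337]] [[326.84816337 229.33972395]]
0.177 [[326.10967257 230.04283486]] [[326.89486618 226.26280253]]
[-3.11429240e+00 -4.12462253e-01 -9.62770881e-05] [ 0.53717545  0.30346858 -0.52267641  1.87171445  0.1767282   1.01196273
 -1.36735716]
```

View pics/w2.png

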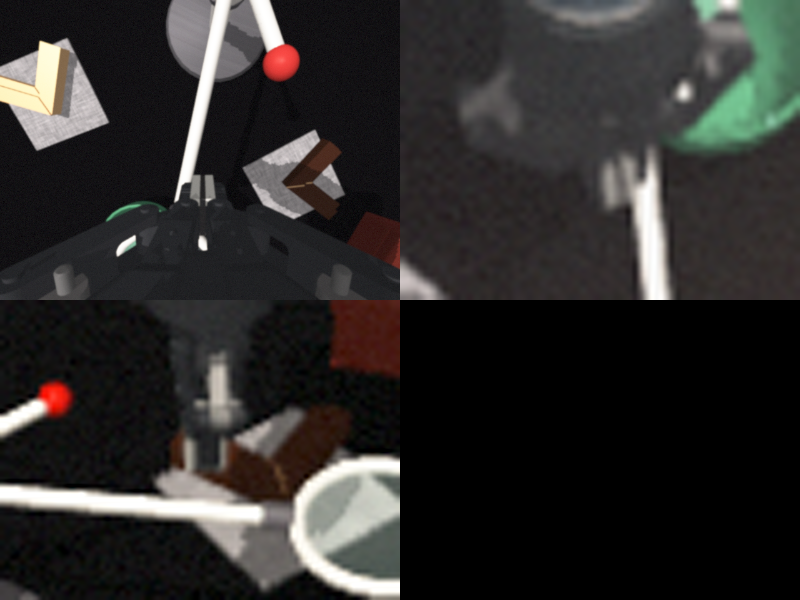

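The fingertip passed over the rod. The images put it at z≈0.177 when the tool reading is 0.149, so the tips are about 28 mm above the reported TCP. The arm has not moved. I'll check where the wrist camera housing is, then go back and descend lower.

```bash
python3 - <<'E'
from h import *
from go import show
o=bot.get_obs(); c=bot.get_calibration('wrist'); R=np.array(c['R']); print('cam',-R.T@c['t'],R[2],o['tool_pos'])
im,d,c=snap('wrist')
# finger tips in wrist depth
v,u=np.mgrid[270:330,300:350]; X=at_depth(c,np.c_[u.ravel(),v.ravel()],d[270:330,300:350].ravel())
k=(d[270:330,300:350].ravel()>0)&(X[:,2]>.1); k&=abs(X[:,1]-o['tool_pos'][1])<.03
for r in range(270,330,5):
    s=k&(v.ravel()==r); print(r,s.sum(),X[s].mean(0).round(3) if s.any() else '')
P=np.array([.684,-.069])
a=3.182;q=P+.15*np.array([np.cos(a),np.sin(a)])-.045*np.array([-np.sin(a),np.cos(a)])
show([(*q,.165,a+np.pi/2),(*q,.11,a+np.pi/2)])
E
```

```text
cam [ 0.60734217 -0.07044761  0.3176119 ] [-0.25026515 -0.06862422 -0.96574224] [ 0.54343016 -0.08738209  0.14911947]
270 11 [ 0.548 -0.077  0.155]
275 10 [ 0.545 -0.078  0.155]
280 39 [ 0.552 -0.083  0.174]
285 41 [ 0.552 -0.084  0.18 ]
290 40 [ 0.552 -0.084  0.185]
295 49 [ 0.554 -0.085  0.192]
300 50 [ 0.554 -0.085  0.197]
305 50 [ 0.554 -0.085  0.201]
310 50 [ 0.554 -0.085  0.206]
315 50 [ 0.554 -0.085  0.209]
320 50 [ 0.556 -0.085  0.215]
325 50 [ 0.555 -0.085  0.218]
t 4.45 p [ 0.5434 -0.0874  0.1491] yaw 4.976 F [-0.1  0.7  0.3] w -0.0
dx 0.4 dy -5.8 dz -1.6 turn 0.22
dx 0.4 dy -5.8 dz 3.9 turn 0.22
```

Call:
{"op": "play_rows", "data": {"deltas": [{"dx":0.1,"dy":-1,"dz":-1.6,"turn":0.05},{"dx":0.2,"dy":-3,"dz":-1.6,"turn":0.1},{"dx":0.4,"dy":-5,"dz":-1.6,"turn":0.2},{"dx":0.4,"dy":-5.8,"dz":-1.6,"turn":0.22},{"dx":0.4,"dy":-5.8,"dz":-1.6,"turn":0.22},{"dx":0.4,"dy":-5.8,"dz":0.5,"turn":0.22},{"dx":0.4,"dy":-5.8,"dz":2,"turn":0.22},{"dx":0.4,"dy":-5.8,"dz":3.6,"turn":0.22},{"dx":0.4,"dy":-5.8,"dz":3.6,"turn":0.22},{"dx":0.4,"dy":-5.8,"dz":3.6,"turn":0.22}]}}

```text
time_s: 5.45
tool_pos: [0.5318, -0.0312, 0.1125]
tcp_rot: [-3.141, -0.066, 0.002]
wrist_force: [0.3, -0.3, 0.2]
width: 0.002
gripper_force: 0.0
```

```bash
cat > plan.py <<'E'
from meas import *
from go import show
import sys
a0,a1,n=eval(sys.argv[1]);T=[]
for a in np.linspace(a0,a1,n):
    q=P+.15*np.array([np.cos(a),np.sin(a)])-.0195*np.array([-np.sin(a),np.cos(a)])
    T.append((*q,.113,a+np.pi/2))
for m in('scene','side'):
    b,s,*_=arm(name=m);print(m,round(b,3),round(float(s)))
show(T)
E
python3 plan.py "3.182,3.8,10"
```

```text
scene 3.184 148
side 3.176 207
t 5.55 p [ 0.5329 -0.031   0.1137] yaw 4.755 F [ 0.1  1.1 -0.6] w 0.0
dx -0.1 dy 2.5 dz 0.1 turn 0.00
dx -0.2 dy 3.5 dz 0.1 turn -0.07
dx -0.2 dy 4.5 dz 0.1 turn -0.14
dx -0.2 dy 5.6 dz 0.1 turn -0.20
dx -0.0 dy 6.6 dz 0.1 turn -0.27
dx 0.1 dy 7.6 dz 0.1 turn -0.34
dx 0.4 dy 8.6 dz 0.1 turn -0.41
dx 0.7 dy 9.6 dz 0.1 turn -0.48
dx 1.1 dy 10.6 dz 0.1 turn -0.55
dx 1.6 dy 11.5 dz 0.1 turn -0.62
```

Call:
{"op": "play_rows", "data": {"deltas": [{"dx":-0.1,"dy":0.8,"dz":0,"turn":0},{"dx":-0.1,"dy":1.5,"dz":0,"turn":0},{"dx":-0.1,"dy":2.0,"dz":0,"turn":0},{"dx":-0.1,"dy":2.5,"dz":0,"turn":0},{"dx":-0.2,"dy":3.0,"dz":0,"turn":-0.03},{"dx":-0.2,"dy":3.5,"dz":0,"turn":-0.07},{"dx":-0.2,"dy":4.0,"dz":0,"turn":-0.1},{"dx":-0.2,"dy":4.5,"dz":0,"turn":-0.14}]}}

```text
time_s: 6.35
tool_pos: [0.5319, -0.0752, 0.1132]
tcp_rot: [-3.127, -0.289, 0.001]
wrist_force: [0.0, 2.2, 0.3]
width: -0.001
gripper_force: 0.8
```

```bash
python3 plan.py "3.32,3.86,13"
```

```text
scene 3.304 132
side 3.308 206
t 6.45 p [ 0.5322 -0.0765  0.1131] yaw 4.894 F [ 0.4 -0.5  0.3] w -0.01
dx 0.1 dy 0.0 dz 0.0 turn 0.00
dx 0.0 dy 0.7 dz 0.0 turn -0.04
dx -0.0 dy 1.4 dz 0.0 turn -0.09
dx -0.1 dy 2.0 dz 0.0 turn -0.13
dx -0.0 dy 2.7 dz 0.0 turn -0.18
dx 0.0 dy 3.4 dz 0.0 turn -0.22
dx 0.1 dy 4.1 dz 0.0 turn -0.27
dx 0.2 dy 4.7 dz 0.0 turn -0.31
dx 0.3 dy 5.4 dz 0.0 turn -0.36
dx 0.5 dy 6.1 dz 0.0 turn -0.40
dx 0.7 dy 6.7 dz 0.0 turn -0.45
dx 0.9 dy 7.4 dz 0.0 turn -0.49
dx 1.2 dy 8.0 dz 0.0 turn -0.54
```

The arm is being pushed (3.18 → 3.31). Continuing.

Call:
{"op": "play_rows", "data": {"deltas": [{"dx":0,"dy":0.7,"dz":0,"turn":-0.04},{"dx":0,"dy":1.4,"dz":0,"turn":-0.09},{"dx":-0.1,"dy":2.0,"dz":0,"turn":-0.13},{"dx":0,"dy":2.7,"dz":0,"turn":-0.18},{"dx":0,"dy":3.4,"dz":0,"turn":-0.22},{"dx":0.1,"dy":4.1,"dz":0,"turn":-0.27},{"dx":0.2,"dy":4.7,"dz":0,"turn":-0.31},{"dx":0.3,"dy":5.4,"dz":0,"turn":-0.36},{"dx":0.5,"dy":6.1,"dz":0,"turn":-0.4},{"dx":0.7,"dy":6.7,"dz":0,"turn":-0.45}]}}

```text
time_s: 7.45
tool_pos: [0.5507, -0.14, 0.1129]
tcp_rot: [-2.984, -0.979, 0.002]
wrist_force: [-1.5, 0.7, 1.1]
width: 0.0
gripper_force: 0.8
```

```bash
python3 plan.py "3.80,3.96,5"; python3 - <<'E'
from h import *
# walnut mitre seen through/near lens? refine with saved first pictures: pale line pixels
for n,(r0,r1,k0,k1) in dict(scene=(248,262,245,264),side=(203,222,336,352)).items():
    im=np.load(n+'0.npz')['im'].astype(int); c=bot.get_calibration(n)
    s=im[r0:r1,k0:k1]; w=s[...,0]-s[...,2]; i=np.argsort(w.ravel())[::-1][:14]; v,u=np.unravel_index(i,w.shape)
    uv=np.c_[u+k0,v+r0]; print(n,w.ravel()[i],uv.tolist()); X=at_z(c,uv,.021); print(X.mean(0).round(4),X.min(0).round(3),X.max(0).round(3))
E
```

```text
scene 3.756 147
side 3.764 164
t 7.55 p [ 0.5514 -0.1413  0.113 ] yaw 5.343 F [0.  0.5 0.1] w 0.0
dx -0.1 dy 0.4 dz -0.0 turn -0.03
dx -0.1 dy 1.0 dz -0.0 turn -0.07
dx -0.1 dy 1.7 dz -0.0 turn -0.11
dx -0.1 dy 2.3 dz -0.0 turn -0.15
dx -0.1 dy 2.9 dz -0.0 turn -0.19
scene [70 69 68 67 63 62 61 58 58 57 57 57 57 57] [[256, 253], [260, 251], [257, 252], [255, 253], [256, 252], [259, 252], [258, 252], [259, 251], [251, 256], [255, 252], [257, 253], [254, 254], [250, 255], [250, 256]]
[ 0.5148 -0.2407  0.021 ] [ 0.508 -0.258  0.021] [ 0.525 -0.226  0.021]
side [93 88 88 85 73 72 69 69 66 65 64 63 63 62] [[345, 214], [346, 215], [345, 213], [346, 217], [346, 216], [345, 215], [344, 212], [346, 214], [347, 215], [346, 213], [346, 218], [347, 217], [343, 212], [336, 210]]
[ 0.5182 -0.2381  0.021 ] [ 0.51  -0.253  0.021] [ 0.548 -0.223  0.021]
```

Call:
{"op": "play_rows", "data": {"deltas": [{"dx":-0.1,"dy":0.5,"dz":0,"turn":-0.03},{"dx":-0.1,"dy":1.0,"dz":0,"turn":-0.07},{"dx":-0.1,"dy":1.4,"dz":0,"turn":-0.09},{"dx":-0.1,"dy":1.8,"dz":0,"turn":-0.12},{"dx":-0.1,"dy":2.1,"dz":0,"turn":-0.14},{"dx":-0.1,"dy":2.4,"dz":0,"turn":-0.16},{"dx":-0.1,"dy":2.6,"dz":0,"turn":-0.17},{"dx":-0.1,"dy":2.6,"dz":0,"turn":-0.17}]}}

```text
time_s: 8.35
tool_pos: [0.566, -0.1623, 0.1129]
tcp_rot: [2.892, 1.227, 0.0]
wrist_force: [-0.0, -0.5, 1.0]
width: 0.001
gripper_force: 0.2
```

```bash
python3 plan.py "3.88,3.96,5"
```

```text
scene 3.94 151
side 3.936 132
t 8.45 p [ 0.5662 -0.1621  0.1132] yaw 5.515 F [-0.4  0.3  0.6] w -0.0
dx 0.0 dy -0.9 dz 0.0 turn 0.06
dx -0.0 dy -0.6 dz 0.0 turn 0.04
dx -0.1 dy -0.3 dz 0.0 turn 0.02
dx -0.1 dy -0.0 dz 0.0 turn 0.00
dx -0.2 dy 0.3 dz 0.0 turn -0.02
```

The arm is at 3.938 against a target of 3.931. Backing off and lifting.

Call:
{"op": "play_rows", "data": {"deltas": [{"dx":0,"dy":-1,"dz":0,"turn":0},{"dx":0,"dy":-2.5,"dz":0,"turn":0},{"dx":0,"dy":-3.5,"dz":-1,"turn":0},{"dx":0,"dy":-3.5,"dz":-4,"turn":0},{"dx":0,"dy":-3.5,"dz":-7,"turn":0},{"dx":0,"dy":-3.5,"dz":-10,"turn":0},{"dx":0,"dy":-3.5,"dz":-11.5,"turn":0},{"dx":0,"dy":-3.5,"dz":-11.5,"turn":0}]}}

```text
time_s: 9.25
tool_pos: [0.5427, -0.1375, 0.2314]
tcp_rot: [2.887, 1.226, 0.008]
wrist_force: [1.0, -1.2, -0.0]
width: 0.003
gripper_force: 0.0
```

```bash
cat > lev.py <<'E'
from meas import *
from go import show
import sys
a0,a1,n,z,off=eval(sys.argv[1]);T=[]
for a in np.linspace(a0,a1,n):
    q=P+.052*np.array([np.cos(a),np.sin(a)])+off*np.array([-np.sin(a),np.cos(a)])
    T.append((*q,z,a+np.pi/2))
for m in('scene','side'):
    b,s,im,d,c=arm(name=m);print(m,round(b,3),round(float(s)))
    w=((im[...,0].astype(int)-im[...,1:].max(2))>90); v,u=np.nonzero(w); X=at_z(c,np.c_[u,v],.192)
    k=abs(np.hypot(X[:,0]-P[0],X[:,1]-P[1])-.065)<.014
    if k.any(): Y=X[k].mean(0);print('ball',Y.round(3),k.sum(),'ang',round(np.arctan2(Y[1]-P[1],Y[0]-P[0])%6.2832,3))
print('q7',bot.get_obs()['q'].round(2)); show(T)
E
python3 lev.py "3.745,2.4,10,.148,.0195"; python3 lev.py "3.745,3.745,1,.24,.05"|tail -1
python3 - <<'E'
from h import *
a,_,_=snap('side');b,_,_=snap('scene')
o=np.hstack([cv2.resize(a[160:280,260:420],(400,300),interpolation=2),cv2.resize(b[200:305,220:360],(400,300),interpolation=2)])
cv2.imwrite('pics/s3.png',o[...,::-1])
E
```

```text
scene 3.94 187
ball [ 0.629 -0.107  0.192] 28 ang 3.749
side 3.94 150
ball [ 0.631 -0.108  0.192] 31 ang 3.771
q7 [ 0.73  0.25 -0.63  1.77  0.16  1.17 -0.72]
t 9.35 p [ 0.5401 -0.1375  0.2275] yaw 5.515 F [ 0.1  0.1 -1.3] w -0.0
dx 9.4 dy 6.5 dz 7.9 turn 0.20
dx 9.4 dy 5.7 dz 7.9 turn 0.35
dx 9.4 dy 4.8 dz 7.9 turn 0.50
dx 9.6 dy 4.0 dz 7.9 turn 0.65
dx 9.9 dy 3.2 dz 7.9 turn 0.80
dx 10.3 dy 2.5 dz 7.9 turn 0.95
dx 10.8 dy 1.9 dz 7.9 turn 1.10
dx 11.4 dy 1.3 dz 7.9 turn 1.25
dx 12.1 dy 0.8 dz 7.9 turn 1.40
dx 12.8 dy 0.5 dz 7.9 turn 1.54
dx 8.9 dy 9.5 dz -1.4 turn 0.20
```

View pics/s3.png

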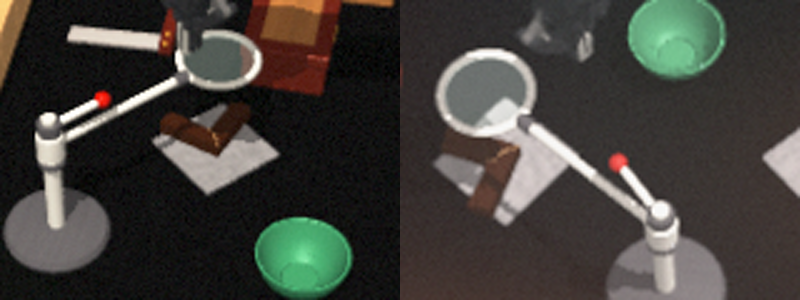

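The scene view confirms the lens ring (scene crop (487,92)), which back-projects to within about 3 mm of the mitre. Next is the lever: I'll go over to its -y side.

Call:
{"op": "play_rows", "data": {"deltas": [{"dx":2.2,"dy":2.4,"dz":-1.4,"turn":0.05},{"dx":4.5,"dy":4.8,"dz":-1.4,"turn":0.1},{"dx":6.7,"dy":7.2,"dz":-1.4,"turn":0.15},{"dx":8.9,"dy":9.5,"dz":-1.4,"turn":0.2},{"dx":8.9,"dy":9.5,"dz":-1.4,"turn":0.2},{"dx":8.9,"dy":9.5,"dz":-1.4,"turn":0.2},{"dx":8.9,"dy":9.5,"dz":2,"turn":0.2},{"dx":8.9,"dy":9.5,"dz":5,"turn":0.2},{"dx":8.9,"dy":9.5,"dz":7.7,"turn":0.2},{"dx":8.9,"dy":9.5,"dz":7.7,"turn":0.2}]}}

```text
time_s: 10.55
tool_pos: [0.6652, -0.1399, 0.1455]
tcp_rot: [-2.996, -0.931, 0.017]
wrist_force: [-1.7, 0.5, -1.2]
width: -0.001
gripper_force: 0.0
```

```bash
python3 lev.py "3.755,2.4,19,.149,.0195"
```

```text
scene 3.936 188
ball [ 0.631 -0.102  0.192] 1 ang 3.696
side 3.936 202
ball [ 0.631 -0.108  0.192] 31 ang 3.771
q7 [ 0.54  0.56 -0.55  1.53  0.31  1.14 -1.04]
t 10.65 p [ 0.6696 -0.1399  0.151 ] yaw 5.315 F [0.4 0.2 0.7] w -0.0
dx 0.0 dy -3.0 dz 0.2 turn -0.01
dx -0.1 dy -3.4 dz 0.2 turn 0.06
dx -0.2 dy -3.8 dz 0.2 turn 0.14
dx -0.3 dy -4.2 dz 0.2 turn 0.22
dx -0.3 dy -4.6 dz 0.2 turn 0.29
dx -0.3 dy -5.1 dz 0.2 turn 0.37
dx -0.3 dy -5.5 dz 0.2 turn 0.44
dx -0.3 dy -5.9 dz 0.2 turn 0.52
dx -0.2 dy -6.3 dz 0.2 turn 0.59
dx -0.1 dy -6.7 dz 0.2 turn 0.67
dx 0.1 dy -7.1 dz 0.2 turn 0.74
dx 0.2 dy -7.5 dz 0.2 turn 0.82
dx 0.4 dy -7.9 dz 0.2 turn 0.89
dx 0.7 dy -8.2 dz 0.2 turn 0.97
dx 0.9 dy -8.5 dz 0.2 turn 1.04
dx 1.2 dy -8.9 dz 0.2 turn 1.12
dx 1.5 dy -9.1 dz 0.2 turn 1.19
dx 1.8 dy -9.4 dz 0.2 turn 1.27
dx 2.1 dy -9.7 dz 0.2 turn 1.34
```

Call:
{"op": "play_rows", "data": {"deltas": [{"dx":0,"dy":-0.8,"dz":0.3,"turn":0},{"dx":0,"dy":-1.6,"dz":0.3,"turn":0},{"dx":0,"dy":-2.3,"dz":0.3,"turn":0},{"dx":0,"dy":-2.8,"dz":0.3,"turn":0},{"dx":-0.1,"dy":-3.2,"dz":0.3,"turn":0.03},{"dx":-0.1,"dy":-3.6,"dz":0.3,"turn":0.1},{"dx":-0.2,"dy":-4.0,"dz":0.3,"turn":0.18},{"dx":-0.3,"dy":-4.4,"dz":0.3,"turn":0.25}]}}

```text
time_s: 11.45
tool_pos: [0.644, -0.1064, 0.1489]
tcp_rot: [3.091, 0.545, 0.003]
wrist_force: [1.1, -0.9, 0.0]
width: -0.002
gripper_force: 1.1
```

```bash
python3 lev.py "3.49,2.4,16,.149,.0195"
```

```text
scene 3.94 202
side 3.936 174
ball [ 0.624 -0.095  0.192] 26 ang 3.557
q7 [ 0.49  0.49 -0.52  1.62  0.27  1.1  -1.32]
t 11.55 p [ 0.6435 -0.1054  0.1488] yaw 5.066 F [-0.  -1.6 -0. ] w -0.0
dx -0.2 dy -0.1 dz -0.0 turn 0.00
dx -0.3 dy -0.5 dz -0.0 turn 0.08
dx -0.4 dy -0.9 dz -0.0 turn 0.15
dx -0.4 dy -1.3 dz -0.0 turn 0.22
dx -0.5 dy -1.7 dz -0.0 turn 0.30
dx -0.5 dy -2.1 dz -0.0 turn 0.37
dx -0.5 dy -2.5 dz -0.0 turn 0.44
dx -0.4 dy -2.9 dz -0.0 turn 0.51
dx -0.4 dy -3.3 dz -0.0 turn 0.59
dx -0.2 dy -3.7 dz -0.0 turn 0.66
dx -0.1 dy -4.0 dz -0.0 turn 0.73
dx 0.0 dy -4.4 dz -0.0 turn 0.80
dx 0.2 dy -4.8 dz -0.0 turn 0.88
dx 0.4 dy -5.1 dz -0.0 turn 0.95
dx 0.7 dy -5.4 dz -0.0 turn 1.02
dx 0.9 dy -5.7 dz -0.0 turn 1.09
```

Lever is moving (3.77 → 3.56) and the arm is still at 3.94. Continuing.

Call:
{"op": "play_rows", "data": {"deltas": [{"dx":-0.3,"dy":-0.5,"dz":0,"turn":0.08},{"dx":-0.4,"dy":-0.9,"dz":0,"turn":0.15},{"dx":-0.4,"dy":-1.3,"dz":0,"turn":0.22},{"dx":-0.5,"dy":-1.7,"dz":0,"turn":0.3},{"dx":-0.5,"dy":-2.1,"dz":0,"turn":0.37},{"dx":-0.5,"dy":-2.5,"dz":0,"turn":0.44},{"dx":-0.4,"dy":-2.9,"dz":0,"turn":0.51},{"dx":-0.4,"dy":-3.3,"dz":0,"turn":0.59}]}}

```text
time_s: 12.35
tool_pos: [0.6294, -0.0766, 0.1489]
tcp_rot: [3.118, -0.375, 0.005]
wrist_force: [2.0, -2.4, 0.5]
width: -0.003
gripper_force: 1.6
```

```bash
python3 lev.py "2.95,2.3,10,.149,.0195"
```

```text
scene 3.94 191
side 3.932 160
ball [ 0.62  -0.055  0.192] 32 ang 2.92
q7 [ 0.39  0.44 -0.42  1.67  0.2   1.07 -1.9 ]
t 12.45 p [ 0.6294 -0.0755  0.1489] yaw 4.477 F [ 1.3 -1.2  0.1] w 0.0
dx 0.0 dy 0.3 dz -0.0 turn -0.04
dx -0.1 dy -0.1 dz -0.0 turn 0.03
dx -0.2 dy -0.5 dz -0.0 turn 0.10
dx -0.3 dy -0.9 dz -0.0 turn 0.17
dx -0.4 dy -1.3 dz -0.0 turn 0.25
dx -0.4 dy -1.7 dz -0.0 turn 0.32
dx -0.4 dy -2.1 dz -0.0 turn 0.39
dx -0.4 dy -2.5 dz -0.0 turn 0.46
dx -0.3 dy -2.9 dz -0.0 turn 0.53
dx -0.2 dy -3.3 dz -0.0 turn 0.61
```

Call:
{"op": "play_rows", "data": {"deltas": [{"dx":-0.1,"dy":-0.3,"dz":0,"turn":0.06},{"dx":-0.2,"dy":-0.6,"dz":0,"turn":0.12},{"dx":-0.3,"dy":-0.9,"dz":0,"turn":0.17},{"dx":-0.4,"dy":-1.2,"dz":0,"turn":0.22},{"dx":-0.4,"dy":-1.4,"dz":0,"turn":0.26}]}}

```text
time_s: 12.95
tool_pos: [0.6289, -0.0625, 0.1488]
tcp_rot: [3.044, -0.772, 0.005]
wrist_force: [2.2, -1.9, -0.5]
width: 0.003
gripper_force: 1.9
```

```bash
python3 lev.py "2.7,2.3,9,.149,.0195"
```

```text
scene 3.94 184
side 3.932 154
ball [ 0.626 -0.04   0.192] 36 ang 2.671
q7 [ 0.33  0.43 -0.38  1.68  0.18  1.06 -2.17]
t 13.05 p [ 0.629  -0.062   0.1488] yaw 4.217 F [ 3.1 -2.7  0.4] w 0.0
dx 0.1 dy 0.2 dz -0.0 turn -0.05
dx -0.0 dy -0.0 dz -0.0 turn -0.00
dx -0.1 dy -0.3 dz -0.0 turn 0.05
dx -0.2 dy -0.6 dz -0.0 turn 0.10
dx -0.3 dy -0.8 dz -0.0 turn 0.15
dx -0.3 dy -1.1 dz -0.0 turn 0.20
dx -0.4 dy -1.4 dz -0.0 turn 0.25
dx -0.4 dy -1.7 dz -0.0 turn 0.30
dx -0.4 dy -1.9 dz -0.0 turn 0.35
```

Call:
{"op": "play_rows", "data": {"deltas": [{"dx":-0.1,"dy":-0.2,"dz":0,"turn":0.04},{"dx":-0.1,"dy":-0.4,"dz":0,"turn":0.07},{"dx":-0.2,"dy":-0.6,"dz":0,"turn":0.1},{"dx":-0.2,"dy":-0.6,"dz":0,"turn":0.1}]}}

```text
time_s: 13.45
tool_pos: [0.6284, -0.0598, 0.1487]
tcp_rot: [2.997, -0.923, 0.002]
wrist_force: [0.0, -6.2, 3.9]
width: -0.002
gripper_force: 3.7
```

```bash
python3 lev.py "2.55,2.3,6,.149,.0195"
```

```text
scene 3.94 183
side 3.932 152
ball [ 0.627 -0.038  0.192] 36 ang 2.638
q7 [ 0.31  0.43 -0.36  1.68  0.18  1.06 -2.27]
t 13.55 p [ 0.6284 -0.0598  0.1487] yaw 4.115 F [-0.1 -6.2  2.7] w 0.0
dx -0.1 dy -0.4 dz -0.0 turn -0.01
dx -0.2 dy -0.6 dz -0.0 turn 0.04
dx -0.2 dy -0.9 dz -0.0 turn 0.09
dx -0.3 dy -1.2 dz -0.0 turn 0.14
dx -0.4 dy -1.5 dz -0.0 turn 0.19
dx -0.4 dy -1.7 dz -0.0 turn 0.24
```

Force is rising, so this is probably the hard stop. One more gentle nudge to confirm.

Call:
{"op": "play_rows", "data": {"deltas": [{"dx":0,"dy":-0.2,"dz":0,"turn":0},{"dx":0,"dy":-0.3,"dz":0,"turn":0},{"dx":0,"dy":-0.3,"dz":0,"turn":0}]}}

```text
time_s: 13.85
tool_pos: [0.6284, -0.0597, 0.1486]
tcp_rot: [2.993, -0.924, -0.003]
wrist_force: [-3.4, -8.3, 4.6]
width: 0.001
gripper_force: 4.9
```

```bash
python3 lev.py "2.55,2.5,2,.149,.0195"
```

```text
scene 3.94 183
side 3.932 151
ball [ 0.628 -0.038  0.192] 35 ang 2.64
q7 [ 0.31  0.43 -0.36  1.68  0.18  1.07 -2.28]
t 13.95 p [ 0.6284 -0.0597  0.1486] yaw 4.113 F [-3.3 -9.2  4.9] w 0.0
dx -0.1 dy -0.4 dz -0.0 turn -0.01
dx -0.2 dy -0.6 dz -0.0 turn 0.04
```

The ball stays at 2.64 rad while the force rises to about 9 N along the reaction direction. That is the hard stop. Backing off and lifting clear.

Call:
{"op": "play_rows", "data": {"deltas": [{"dx":0,"dy":1,"dz":0,"turn":0},{"dx":0,"dy":2.5,"dz":0,"turn":0},{"dx":0,"dy":3.5,"dz":0,"turn":0},{"dx":0,"dy":3.5,"dz":-3,"turn":0},{"dx":0,"dy":3.5,"dz":-7,"turn":0},{"dx":0,"dy":3.5,"dz":-11,"turn":0},{"dx":0,"dy":3.5,"dz":-13,"turn":0},{"dx":0,"dy":3.5,"dz":-13,"turn":0},{"dx":0,"dy":3.5,"dz":-13,"turn":0}]}}

```text
time_s: 14.85
tool_pos: [0.61, -0.0808, 0.2777]
tcp_rot: [-3.003, 0.923, 0.001]
wrist_force: [0.1, -0.1, -0.3]
width: 0.003
gripper_force: 0.0
```

```bash
python3 lev.py "2.55,2.5,2,.149,.0195"; python3 - <<'E'
from h import *
a,_,_=snap('side');b,_,_=snap('scene')
o=np.hstack([cv2.resize(a[160:280,260:420],(400,300),interpolation=2),cv2.resize(b[170:305,180:360],(400,300),interpolation=2)])
cv2.imwrite('pics/s4.png',o[...,::-1])
E
```

```text
scene 3.94 197
ball [ 0.624 -0.038  0.192] 30 ang 2.658
side 3.936 168
ball [ 0.627 -0.039  0.192] 37 ang 2.65
q7 [ 0.37  0.29 -0.37  1.59  0.11  1.29 -2.19]
t 14.95 p [ 0.6091 -0.0809  0.2758] yaw 4.116 F [ 0.1 -0.2 -0.2] w 0.0
dx 0.4 dy -3.2 dz 12.7 turn -0.00
dx 0.3 dy -3.5 dz 12.7 turn 0.05
```

View pics/s4.png

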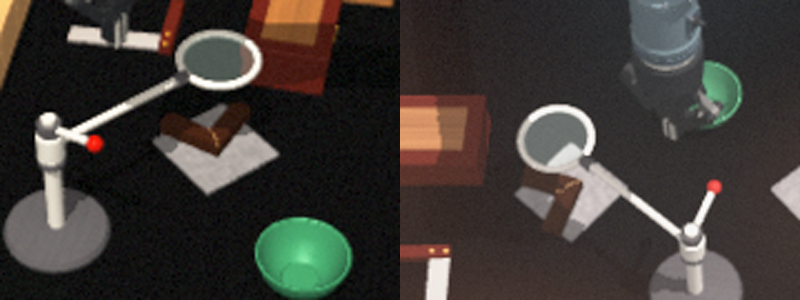

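The lens is over the walnut mitre, the red ball (scene crop (714,187)) has swung round to its stop, and the gripper is clear of everything. Handing in.

```bash
python3 -c "
from cell import bot
print(bot.job_done())"
```

```text
the job is handed in; nothing more can be done
None
```

I handed the job in at about 15 s: by the camera images the lens is within about 3 mm of the walnut mitre, the clamp lever is pushed clockwise to its hard stop, and the gripper is clear. No verdict was returned.

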